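# Start the fume extractor and set its airflow wheel

## Task

Start the bench fume extractor before the solvent work: press its round start button fully down with a fingertip and let it come back up. Then lay a fingertip on top of the wide knurled wheel and roll its top towards the back of the extractor (the grille side) by one click, so that it rests in the middle one of its three clicks with its white line at the top, and take the hand away. Pick nothing up, do not turn the narrow wheel, and leave the jug, the jar and the brush where they are.

Things in the scene. Friction and masses are not known exactly. Their poses are not given: they have to be found in the camera images.
- console: Fixed grey fume-extractor console, a low box 240 (its x) by 320 (its y) by 50 mm high; origin at the centre of its underside on the table. Its +x axis points to its back, where the black intake grille with metal slats lies; the start button and the two wheel modules stand in a row along its y on the front half.
- start_top (a point): Centre of the top face of the round metal start button (30 mm diameter, in a black housing, on the console's top at the +y end of the row). It is pressed straight down, travel 6 mm, fully down takes 5 N, and springs back.
- start (a joint): Start button: 0 = up, 0.006 = fully down (m). Down past 0.0045 counts as pressed.
- wide_module: Fixed grey block 100 (x) by 80 (y) by 35 mm on the console's top that houses the wide wheel; its flat top is 85 mm above the table. Origin: centre of its underside, axes as the console's. The wide and the narrow module may stand in either of two places, the middle or the -y end of the row, centres 117 mm apart.
- wide_wheel_crest (a point): Fixed point at the highest place of the wide wheel, 91 mm above the table, mid-width. The black knurled thumbwheel, radius 36 mm, 40 mm wide, has a level axis along the console's y; only its top 6 mm stands out of its module. Axes as the console's: x to the back. A white line across its knurling lies on the front at the start and at the very top, between two white marks, when it is set right.
- wide_wheel (a joint): Wide wheel's angle (rad), growing as its top rolls to the back. Sprung detents at 0, 0.5, 1.0; starts near 0, wanted 0.5. One click is 18 mm at the rim; let go past 9 mm it snaps on into the second detent, past 27 mm into the third. It takes about 1.5 N at the rim: a fingertip pressed on its top with 5 to 10 N and drawn level turns it by friction, the wheel's top moving with the fingertip.
- narrow_wheel_crest (a point): The same point of the narrow wheel, a like wheel only 14 mm wide, in a like module. To be left alone.
- narrow_wheel_line (a point): Point on the rim of the narrow wheel, on its own white line; it moves as that wheel turns. At the start the line may stand anywhere from the front to near the top.
- jug: Loose small terracotta jug, 90 mm wide and 130 mm high with a side handle; origin at the centre of its foot. Bystander.
- paint_jar: Loose paint jar with a black cap, 48 mm wide and 60 mm high; origin at the centre of its foot. Bystander.
- brush: Loose flat paintbrush 190 mm long, 42 mm wide, 20 mm thick, lying on the table in front of the console, along its front; origin under its middle. Bystander.

How it is judged:
On the way, in this order (a step that is already met when the one before it is completed fails the run):
1. the start button is pressed fully down, the wide wheel not yet turned (value of joint start above 0.0045 m and value of joint wide_wheel below 0.2 rad), for 0.05 s.
2. the button is up again and the wide wheel has reached its middle detent (value of joint start below 0.002 m and value of joint wide_wheel between 0.42 and 0.58 rad), for 0.2 s.
At the end, for the whole second after the job is handed in: The wide wheel rests in its middle detent (0.5 rad, within 0.08), the start button is up (within 2 mm), the narrow wheel's rim has not moved 5 mm, and the jug, jar and brush are within 30 mm of where they stood, the jug and jar upright (all of step 2 and distance of narrow_wheel_line from where it was at the start of the episode below 0.005 m and distance of each of jug, paint_jar, brush from where it was at the start of the episode below 0.03 m and angle between each of jug, paint_jar's own z axis and vertical below 0.2 rad); the robot touches nothing.
It fails at once if the narrow wheel is turned (its rim moves over 5 mm) (distance of narrow_wheel_line from where it was at the start of the episode above 0.005 m).
It fails at once if the jug, the jar or the brush is lifted, carried or pushed over 30 mm (distance of any of jug, paint_jar, brush from where it was at the start of the episode above 0.03 m or height (world z) of any of jug, paint_jar above 0.01 m).
It also fails if it takes over 40 s, if anything falls off the work surface, if the arm or the gripper's body presses on something with over 40 N, if the wrist force passes 120 N, or if a joint passes its speed limit or range.

## Robot

A 6-joint arm with a two-finger parallel gripper is mounted at the origin on the work surface. World frame = base frame: x ahead of the robot, y to its left, z up, the work surface at z = 0. Lengths are in m, angles in rad, forces in N, time in s.
With the tool pointing down it reaches from about 0.3 to 0.775 m from the base axis. Payload 14.6 kg.
Tool frame: the origin (TCP) lies at the centre of the arm's flange, where the gripper is bolted on; the fingertips stand 199 mm ahead of it and the grasp point (between the pads) lies 180 mm ahead of it; z points along the fingers, y is the line along which they close (so a half turn about z gives the same grasp; the last joint's range is limited). The gripper opens to 94 mm and grips with 3 to 60 N. Pads are 16 mm wide; open, the fingers measure 119 mm over their backs; the gripper's body (75 mm by 177 mm) begins 78 mm behind the grasp point.
Start: joints at [-1.24, 0.3, 1.521, -0, 1.321, -0.067], TCP at [0.213, -0.507, 0.405] pointing down, gripper open.
Joint ranges: [-3.03, 3.03], [-0.79, 2.21], [0.23, 2.52], [-1.04, 4.18], [0, 3.07], [-2.55, 2.55]. Speed limits (rad/s): [2.22, 2.22, 2.57, 3.14, 3.14, 3.14].

## Interface

Orientations are given as [roll, pitch, yaw] about the fixed x, y, z axes, in that order (R = Rz(yaw) Ry(pitch) Rx(roll)).
In Python, from station import ctrl gives the robot as it stands. The module is installed in compiled form; this text tells all that it offers.
- The arm moves only by the tool servo_tool, never from a script. Its argument "motion" is a list of rows, each a list of 5 numbers: the closure, from 0 (fully open) to 1 (shut), then the shift along the world's x, y, z in cm, then the turn about the world's z in degrees. A call has 1 to 20 rows; each row is the pose to reach, as a shift and turn from the pose commanded when the call began; what a row does not reach only later rows make up. A row lasts 1/8 s, in which the tool goes at most 62.5 mm and 10.7 degrees, less where a joint would pass 70% of its speed; a pose out of reach is approached as far as the arm can. A call with a gripper value outside its range is refused whole. The fingers move at their own pace and stop on an object; "squeeze" is the grip in N (left out, the last holds). Time passes only in rows, so rows that repeat a pose let the fingers close. It gives the time, the measured TCP pose, the force, the opening and the grip force at its end, in the units of the state.
- ctrl.get_obs(): the state, without advancing time (a new reading comes with each control period).
- ctrl.camera(name): name is "side" or "top"; returns a dict with "image" (384x512x3 uint8, red, green, blue), "fx", "fy", "cx", "cy" (pixels), "dist" ([k1, k2, p1, p2, k3] as OpenCV has them; the pictures are not rectified), "camera_from_world" (4x4, takes a point from world to camera coordinates). Camera axes: x right, y up, looking along -z (the intrinsics and any distortion apply to the point x, -y, -z); pixel columns grow to the right and rows downward; lengths in m; the calibration is good to about 2 mm. A picture is of the moment at which its call begins. There is no depth.
- ctrl.hand_in(): hands the job in; it is judged then, once.
The state is a dict: "time_s": time; "qpos": joint angles; "joint_vel": joint speeds; "tau": joint torques, N m; "ee_pos": TCP position; "eef_rot": TCP orientation; "force": force on the tool from outside, world axes, zero at the start; "moment": the same for the moment, N m; "grip_width": finger opening in m; "grip_force": force on a finger pad.
Only numpy, scipy, OpenCV 4.12 (cv2) and the standard library are available. Lean on these libraries where they do the work, as an engineer would, in place of code of your own. Each camera call takes 0.05 s, during which the arm holds its last target. There are 200 camera calls.

## Working session

There is one attempt and no reset: what is moved stays moved. The work goes in short steps, Python scripts to look and compute and a tool call to move; the robot and the scene stay as the last step left them, time stands still between calls to the robot, and variables do not carry over. Pictures are saved under pics/ and viewed, at most 10 in all, crops included, and the job is handed in when it is done.

Besides the shell and the picture viewer there is one more tool, called after ">>>" by a JSON object that holds its "fn" and its "kwargs". servo_tool: Moves the arm, as the interface text tells. Its arguments: {"type":"object","properties":{"motion":{"type":"array","items":{"type":"array","items":{"type":"number"}}},"squeeze":{"type":"number"}},"required":["motion"]}

```bash
mkdir -p pics
cat > h.py <<'E'
import numpy as np, cv2
from station import ctrl
def snap(n,f):
    c=ctrl.camera(n); cv2.imwrite(f,c["image"][:,:,::-1]); np.savez(f+'.npz',**{k:np.array(v) for k,v in c.items()}); return c
def load(f): return np.load(f+'.npz')
def plane(c,px,z):
    K=np.array([[c["fx"],0,c["cx"]],[0,c["fy"],c["cy"]],[0,0,1]],float)
    u=cv2.undistortPoints(np.array(px,float).reshape(-1,1,2),K,np.array(c["dist"],float)).reshape(-1,2)
    M=np.array(c["camera_from_world"]);R=M[:3,:3];o=-R.T@M[:3,3]
    d=np.c_[u[:,0],-u[:,1],-np.ones(len(u))]@R
    return o+d*((z-o[2])/d[:,2])[:,None]
E
python3 - <<'E'
from h import *
snap("top","pics/t0.png");snap("side","pics/s0.png")
o=ctrl.get_obs();print(o["ee_pos"],o["eef_rot"],o["grip_width"],o["time_s"],o["force"])
E
```

```text
[ 0.21304755 -0.50702582  0.40416759] [-3.14059733e+00 -5.67740688e-05  3.97792582e-01] 0.09410065279563082 0.1 [-0.82257349 -1.01532959 -0.48145584]
```

View pics/t0.png

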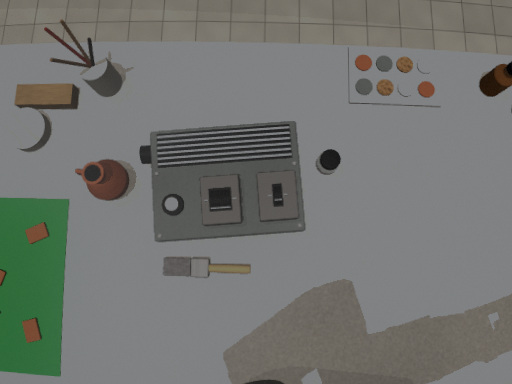

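View pics/s0.png

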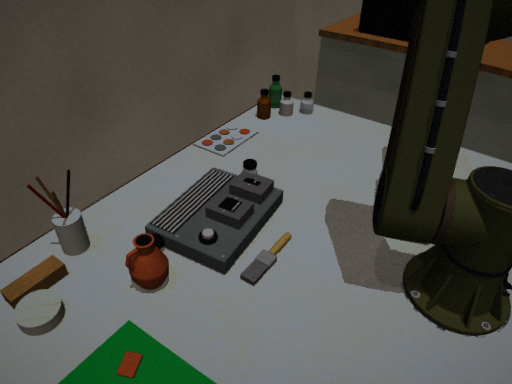

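The top view shows the button at about (173,204), the wide wheel in the middle at (220,199), the narrow wheel at (277,195), and the grille at the top (back). The jug is at (105,180), the jar at (329,160) and the brush at (207,268). Next I'll crop and measure.

Run:
```python
from h import *
c=load("pics/t0.png");im=c["image"][:,:,::-1]
cv2.imwrite("pics/t0c.png",cv2.resize(im[110:250,140:310],None,fx=4.5,fy=4.2857,interpolation=cv2.INTER_CUBIC))
print(plane(c,[(153,235.5),(302,231),(152,131),(297,123)],.05).round(4))
print("btn",plane(c,[(172,204)],.06).round(4),"wheels",plane(c,[(220,199),(277,195)],.091).round(4))
M=c["camera_from_world"];print(-M[:3,:3].T@M[:3,3])
```

```text
[[ 0.4811  0.2741  0.05  ]
 [ 0.4983 -0.0398  0.05  ]
 [ 0.7079  0.2889  0.05  ]
 [ 0.7323 -0.0267  0.05  ]]
btn [[0.5479 0.2345 0.06  ]] wheels [[0.5572 0.1308 0.091 ]
 [0.568  0.016  0.091 ]]
[0.46214788 0.05296373 0.90549726]
```

View pics/t0c.png

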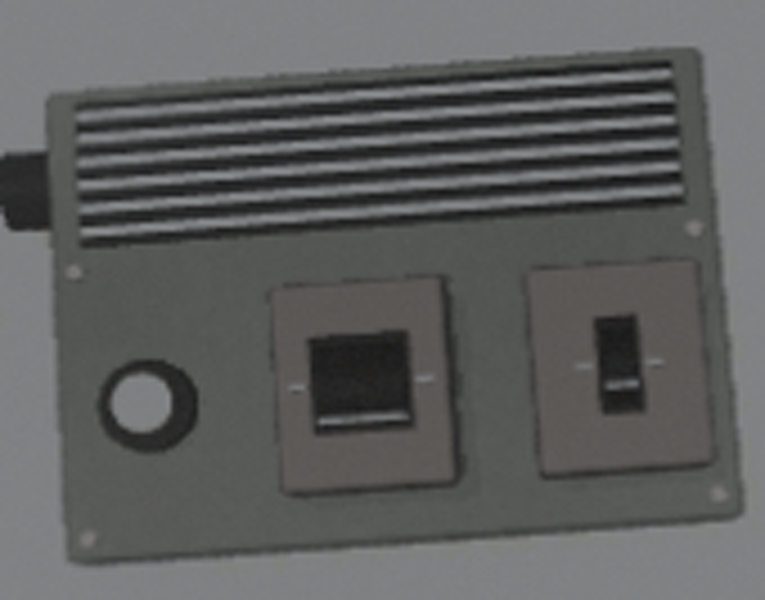

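The crop shows the button cap at crop (142,403). The wide wheel's white marks are at (297,387) and (425,378), with its line on the front at (365,420). The narrow wheel's line is near its top. Next I'll get the button height from the two views, and the console axes.

Run:
```python
from h import *
from scipy.optimize import minimize_scalar
t=load("pics/t0.png");s=load("pics/s0.png")
def blob(c,x0,y0,x1,y1):
    g=cv2.cvtColor(c["image"],cv2.COLOR_RGB2GRAY)[y0:y1,x0:x1].copy();th,m=cv2.threshold(g,0,255,cv2.THRESH_OTSU)
    n,l,st,ce=cv2.connectedComponentsWithStats(m);i=1+st[1:,4].argmax();print(th,st[i]);return ce[i]+[x0,y0]
bt=blob(t,164,196,183,213);bs=blob(s,199,227,218,245)
print(bt,bs)
f=lambda z:np.linalg.norm(plane(t,[bt],z)-plane(s,[bs],z))
r=minimize_scalar(f,bounds=(.04,.12),method='bounded');print(r.x,r.fun,plane(t,[bt],r.x),plane(s,[bs],r.x))
cr=lambda p:[(140+x/4.5,110+y/4.2857) for x,y in p]
m=plane(t,cr([(297,387),(425,378)]),.085);print("wide",m.mean(0))
n=plane(t,cr([(584,366),(656,361)]),.085);print("nar",n.mean(0),np.linalg.norm(n.mean(0)-m.mean(0)))
d=n.mean(0)-m.mean(0);print("th",np.degrees(np.arctan2(d[0],-d[1])))
print("line",plane(t,cr([(365,420)]),.088))
q=np.array(plane(t,cr([(50,97),(700,48),(742,517),(70,562)]),.05));print(q,np.degrees([np.arctan2(*(q[i]-q[j])[[0,1]]*[1,-1]) for i,j in((1,0),(2,3))]))
g=s["image"][:,:,::-1][160:270,140:290];cv2.imwrite("pics/s0c.png",cv2.resize(g,None,fx=5,fy=5,interpolation=cv2.INTER_CUBIC))
```

```text
85.0 [  1   1  13  14 149]
52.0 [  0   0  19  12 155]
[171.01342282 203.54362416] [207.83225806 231.16774194]
0.07014265743817152 0.0013457908744819833 [[0.54776813 0.23438756 0.07014266]] [[0.54891866 0.23508573 0.07014266]]
wide [0.55738117 0.13094577 0.085     ]
nar [0.56918278 0.01416324 0.085     ] 0.1173773299669306
th 5.7705046321127345
line [[0.53928946 0.1282439  0.088     ]]
[[ 0.704148    0.29064723  0.05      ]
 [ 0.73625565 -0.02354127  0.05      ]
 [ 0.49916256 -0.04589326  0.05      ]
 [ 0.46940892  0.26808056  0.05      ]] [5.8349339  5.41345286]
```

View pics/s0c.png

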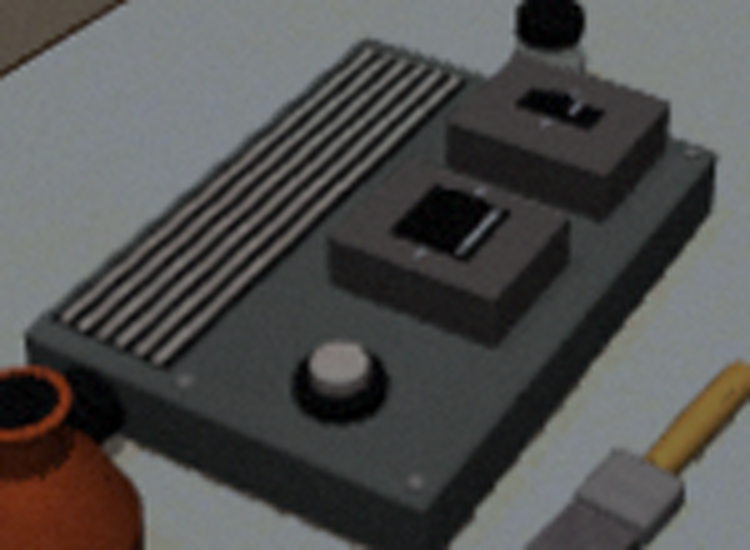

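The views agree on the button top at (0.548, 0.2345, ~0.071) and the wheel crest at (0.5575, 0.131, 0.091), with console yaw about 5.7°. I'll close the gripper, turn it +73° and go above the button.

>>> {"fn": "servo_tool", "kwargs": {"motion": [[1,2,6,0,6],[1,4,12,0,12],[1,6,17,0,18],[1,9,22,0,24],[1,12,27,0,30],[1,14,32,0,36],[1,16,37,0,42],[1,19,42,0,48],[1,22,47,0,54],[1,24,52,0,60],[1,26,57,0,66],[1,28,62,0,73],[1,30,67,0,73],[1,32,71,0,73],[1,33.5,74.15,-3,73],[1,33.5,74.15,-7,73],[1,33.5,74.15,-10,73],[1,33.5,74.15,-10,73],[1,33.5,74.15,-10,73],[1,33.5,74.15,-10,73]], "squeeze": 20}}

```text
time_s: 2.6
ee_pos: [0.5482, 0.2345, 0.3062]
eef_rot: [3.139, -0.001, 1.672]
force: [0.1, 0.6, 0.3]
grip_width: 0.0005
grip_force: 0.0
```

>>> {"fn": "servo_tool", "kwargs": {"motion": [[1,0,0,-1,0],[1,0,0,-2,0],[1,0,0,-2.5,0],[1,0,0,-2.5,0],[1,0,0,-2.5,0]]}}

```text
time_s: 3.22
ee_pos: [0.5481, 0.2345, 0.2799]
eef_rot: [3.141, -0.0, 1.672]
force: [-0.3, 0.3, -0.2]
grip_width: 0.0005
grip_force: 0.0
```

Run:
```python
from h import *
o=ctrl.get_obs();print(o["ee_pos"],o["force"])
a=snap("top","pics/t1.png")["image"][:,:,::-1][150:250,130:250]
b=snap("side","pics/s1.png")["image"][:,:,::-1][150:270,150:270]
cv2.imwrite("pics/c1.png",np.hstack([cv2.resize(x,(400,400),interpolation=cv2.INTER_CUBIC) for x in(a,b)]))
```

```text
[0.54813002 0.2344837  0.27986255] [-0.2862317   0.31928751 -0.15329512]
```

View pics/c1.png

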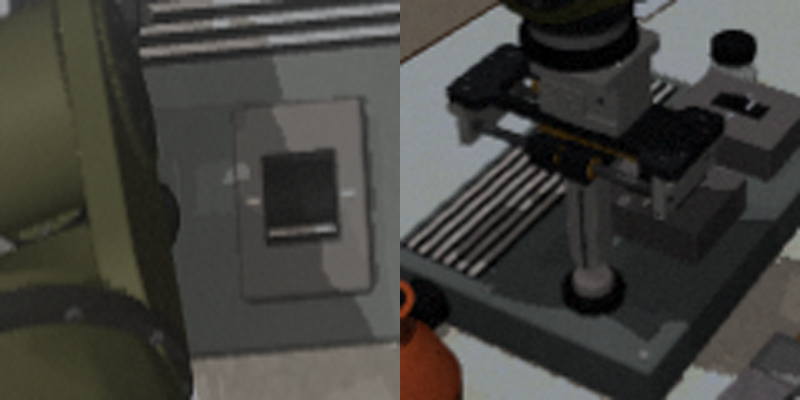

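The side crop shows the shut fingertips directly over the button cap at crop (595,275), with the rest of the hand clear. I'll press in small steps.

>>> {"fn": "servo_tool", "kwargs": {"motion": [[1,0,0,-0.4,0],[1,0,0,-0.8,0],[1,0,0,-1.0,0],[1,0,0,-1.0,0],[1,0,0,-1.0,0]]}}

```text
time_s: 3.95
ee_pos: [0.548, 0.2344, 0.2698]
eef_rot: [-3.142, 0.0, 1.672]
force: [-0.9, -0.4, 2.7]
grip_width: 0.0007
grip_force: 1.2
```

>>> {"fn": "servo_tool", "kwargs": {"motion": [[1,0,0,-0.2,0],[1,0,0,-0.4,0],[1,0,0,-0.4,0],[1,0,0,-0.4,0]]}}

```text
time_s: 4.45
ee_pos: [0.5481, 0.2345, 0.2657]
eef_rot: [3.141, -0.0, 1.672]
force: [-2.4, -0.9, 3.8]
grip_width: 0.0002
grip_force: 2.3
```

>>> {"fn": "servo_tool", "kwargs": {"motion": [[1,0,0,-0.15,0],[1,0,0,-0.3,0],[1,0,0,-0.3,0],[1,0,0,-0.3,0]]}}

```text
time_s: 4.95
ee_pos: [0.5481, 0.2345, 0.265]
eef_rot: [3.14, -0.0, 1.672]
force: [-11.9, -3.0, 27.5]
grip_width: 0.0005
grip_force: 13.9
```

The button has bottomed out (27 N at TCP z 0.265, after about 6 mm of travel). I'll lift, move to 9 mm in front of the wide wheel's crest and hover.

>>> {"fn": "servo_tool", "kwargs": {"motion": [[1,0,0,0.3,0],[1,0,0,2,0],[1,0,0,6.3,0],[1,0,-5,6.3,0],[1,0.05,-10.45,6.3,0],[1,0.05,-10.45,6.3,0],[1,0.05,-10.45,4,0],[1,0.05,-10.45,3.4,0],[1,0.05,-10.45,3.4,0],[1,0.05,-10.45,3.4,0]]}}

```text
time_s: 6.2
ee_pos: [0.5487, 0.1303, 0.2974]
eef_rot: [3.141, -0.0, 1.672]
force: [-0.8, 0.7, 0.5]
grip_width: 0.0006
grip_force: 0.0
```

Run:
```python
from h import *
o=ctrl.get_obs();print(o["ee_pos"],o["force"])
b=snap("side","pics/s2.png")["image"][:,:,::-1][150:270,150:270]
cv2.imwrite("pics/c2.png",cv2.resize(b,(600,600),interpolation=cv2.INTER_CUBIC))
```

```text
[0.54868581 0.13031226 0.29737051] [-0.81691481  0.68309233  0.45727289]
```

View pics/c2.png

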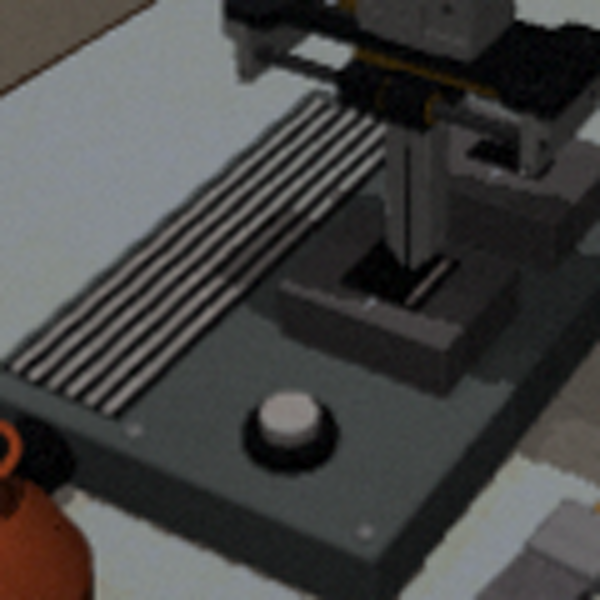

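The button is back up at crop (290,420). The tip hovers over the wide wheel at (412,265), with the line still at its front. Lowering now.

>>> {"fn": "servo_tool", "kwargs": {"motion": [[1,0,0,-0.4,0],[1,0,0,-0.6,0],[1,0,0,-0.75,0],[1,0,0,-0.75,0],[1,0,0,-0.75,0]]}}

```text
time_s: 6.88
ee_pos: [0.5486, 0.13, 0.2896]
eef_rot: [3.141, -0.0, 1.672]
force: [-0.4, -0.4, 5.2]
grip_width: 0.0004
grip_force: 2.8
```

>>> {"fn": "servo_tool", "kwargs": {"motion": [[1,0,0,-0.03,0],[1,0.2,0.02,-0.03,0],[1,0.4,0.04,-0.03,0],[1,0.6,0.06,-0.03,0],[1,0.6,0.06,-0.03,0]]}}

```text
time_s: 7.5
ee_pos: [0.555, 0.1306, 0.2903]
eef_rot: [3.139, -0.0, 1.672]
force: [-0.8, -0.2, 11.9]
grip_width: 0.0007
grip_force: 6.1
```

>>> {"fn": "servo_tool", "kwargs": {"motion": [[1,0.2,0.02,0.02,0],[1,0.4,0.04,0.02,0],[1,0.6,0.06,0.02,0],[1,0.8,0.08,0.02,0],[1,1.0,0.1,0.02,0],[1,1.2,0.12,0.02,0],[1,1.2,0.12,0.02,0]]}}

```text
time_s: 8.38
ee_pos: [0.5669, 0.1318, 0.2897]
eef_rot: [3.14, -0.0, 1.672]
force: [0.0, -0.0, 5.6]
grip_width: 0.0006
grip_force: 2.9
```

Run:
```python
from h import *
o=ctrl.get_obs();print(o["ee_pos"],o["force"])
a=snap("top","pics/t3.png")["image"][:,:,::-1][150:250,160:280]
b=snap("side","pics/s3.png")["image"][:,:,::-1][180:240,190:250]
cv2.imwrite("pics/c3.png",np.hstack([cv2.resize(x,(400,400),interpolation=cv2.INTER_CUBIC) for x in(a,b)]))
```

```text
[0.5668765  0.1317588  0.28969483] [ 0.01735112 -0.04273071  5.6324584 ]
```

View pics/c3.png

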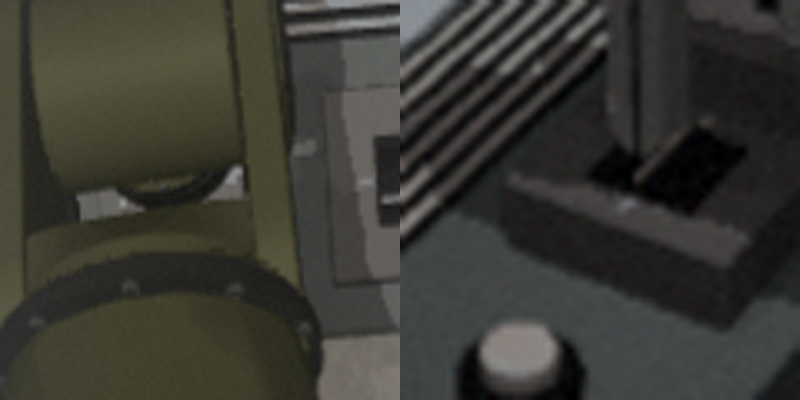

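The white line has rolled to the top, in line with the mark at crop (625,203), and the lateral force is near zero, so the wheel sits in its detent. I'll lift straight up and move away.

>>> {"fn": "servo_tool", "kwargs": {"motion": [[1,0,0,1,0],[1,0,0,4,0],[1,0,0,10,0],[1,-4,-4,12,0],[1,-8,-8,12,0],[1,-11,-13,12,0],[1,-14,-18,12,0],[1,-16,-23,12,0],[1,-17,-29,12,0],[1,-18,-35,12,0],[1,-18,-35,12,0],[1,-18,-35,12,0]]}}

```text
time_s: 9.98
ee_pos: [0.3865, -0.218, 0.4092]
eef_rot: [3.142, -0.0, 1.671]
force: [-0.6, 0.2, -0.6]
grip_width: 0.0006
grip_force: 0.0
```

Run:
```python
from h import *
o=ctrl.get_obs();print(o["ee_pos"],o["force"])
a=snap("top","pics/t4.png")["image"][:,:,::-1][110:290,80:350]
cv2.imwrite("pics/c4.png",cv2.resize(a,(800,533),interpolation=cv2.INTER_CUBIC))
```

```text
[ 0.38649997 -0.21795266  0.4091994 ] [-0.56555477  0.2033225  -0.57006109]
```

View pics/c4.png

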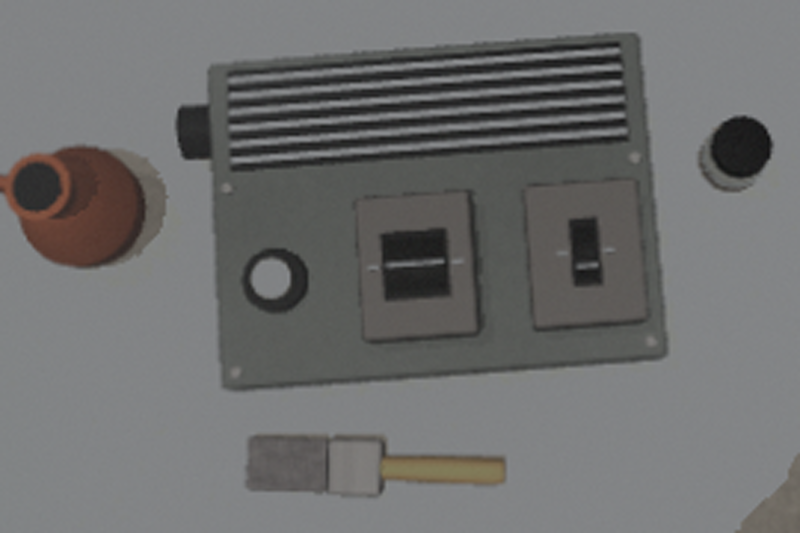

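The wide wheel's line (415,265) lies between its marks at the top. The button is up at (270,277), and the narrow wheel, jug, jar and brush look unchanged, so I'm handing in.

```bash
python3 -c "
from station import ctrl
print(ctrl.hand_in())"
```

```text
the job is handed in; nothing more can be done
None
```

I pressed the start button fully down and it came back up; the wide wheel now rests in its middle click with its line at the top, nothing else was disturbed, and the job is handed in (no verdict was shown).

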